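# Clamp the hinge jig and hold the lid's hinge leaf lined up for its pin

### The job

A test-fixture lid is getting its hinge back: first turn the clamp knob on the hinge jig clockwise until it clicks past its detent and stays there. Then pick up the loose hinge leaf by its upright flange and bring its knuckle in between the two knuckles of the fixed leaf on the jamb block, so that the three holes line up and the hinge pin could be pushed straight through. Finish while still holding the leaf there in the gripper, still and not pressed against the jig, so that somebody else can put in the pin, and leave everything else on the bench where it is.

Things in the scene. Friction and masses are not known exactly. Their poses are not given: they have to be found in the camera images.
- knob (a joint): Angle of the jig's clamp knob, rad: rests at 0 (open) at the start, grows clockwise seen from above. An over-centre spring is its detent: it pushes back with 0.12 N m at first, less and less until 0.6, then snaps the knob on to the stop at 1.2 (clamped) and keeps it there. Stops at 0 and 1.2. A small steel jaw moves 6 mm against the jamb block as it turns; the block does not move.
- knob_grip (a point): On the knob's upright turning axis, at the height to grip, 62 mm above the bench. Black upright bar grip 50 mm long, 14 mm thick, 45 to 79 mm above the bench, on a grey round foot 48 mm wide, at the jig's left end seen from the robot. x lies along the bar and turns with the knob, z is up.
- jig_bore (a point): Middle of the gap between the jig's two fixed steel knuckles, on the hinge axis, 65 mm above the bench. y is the hinge axis (level), z up, x towards the jamb block (away from the robot, within 0.4 rad). Knuckles: 24 mm outside, 12 mm hole, from 17 to 41 mm either side along y. The 34 mm gap is open above, below and to -x; fixed leaf and block begin at x = +25 mm.
- leaf_grip (a point): Middle of the loose aluminium hinge leaf's upright flange, the place to grip, 45 mm above its underside; it stands on the bench, about 150 g. x is level, from flange to knuckle; y along flange and hole; z up. Flange 10 mm thick (x), 44 mm wide (y), top 62 mm above the underside. Foot plate 6 mm thick, 60 mm wide, x = -35 to +18 mm.
- leaf_bore (a point): Middle of the loose leaf's only knuckle: 45 mm from the flange's middle along x and 33 mm lower, 12 mm above the leaf's underside. The hole runs along y (12 mm hole, 24 mm outside, 26 mm long). Lined up, this point lies at jig_bore with x the same way.
- reel_mid (a point): Bystander: component tape reel lying flat, 170 mm across, 18 mm high; its centre. Leave it alone.
- board_mid (a point): Bystander: circuit board lying flat, 75 x 100 mm, up to 13 mm high; its middle. Leave it alone.
- pin_mid (a point): Bystander: the 8 mm hinge pin, 65 mm long, standing in a wooden block (50 x 70 x 30 mm), its head 71 mm above the bench; its middle. Leave it there.
- driver_grip (a point): Bystander: screwdriver lying flat; middle of its handle. Leave it alone.
- leaf: The loose leaf as a whole; origin at the underside, below the flange's middle; axes as leaf_grip.
- jig: The whole jig, bolted down; origin on the bench, axes as jig_bore. jig_bore lies at (-55, -35, 65) mm, the knob axis at (0, 100) mm. Dark base plate 130 x 270 mm, 12 mm high; jamb block 75 x 120 mm, top at 53 mm, fixed leaf on it to 59 mm, knuckle tops at 77 mm.

How it is judged:
By the outcome, as a careful person would: the job done as asked, in the order asked, and still so for the second after the job is handed in, while the arm keeps its last pose, push and grip.
It also fails if it takes over 53 s, if anything falls off the work surface, if the arm or the gripper's body presses on something with over 40 N, if the wrist force passes 120 N, or if a joint passes its speed limit or range.

### The arm

A 6-joint arm with a two-finger parallel gripper is mounted at the origin on the work surface. World frame = base frame: x ahead of the robot, y to its left, z up, the work surface at z = 0. Lengths are in m, angles in rad, forces in N, time in s.
With the tool pointing down it reaches from about 0.35 to 0.775 m from the base axis. Payload 5.5 kg.
Tool frame: the origin (TCP) lies at the very end of the fingers, on their centre line; the grasp point (between the pads) lies 19 mm behind it (env.grip_depth is the distance from the TCP to the grasp point, in m); z points along the fingers, y is the direction in which the jaws open and shut (so a half turn about z gives the same grasp; the last joint's range is limited). The gripper opens to 85 mm and grips with 20 to 120 N. Pads are 22 mm wide; open, the fingers measure 114 mm over their backs; the gripper's body (76 mm by 85 mm) begins 54 mm behind the grasp point. The pads swing forward as they close: fully open they stand 13 mm farther back than shut.
Start: joints at [-1.37, 0.313, 0.046, 1.304, 0, 1.431], TCP at [0.192, -0.542, 0.231] pointing down, gripper open.
Joint ranges: [-2.76, 2.76], [-0.86, 1.69], [-1.03, 1.26], [-2.2, 2.34], [-1.47, 1.5], [-3.14, 3.14]. Speed limits (rad/s): [2.57, 2.57, 3.14, 3.14, 3.14, 3.14].

### API

Orientations are given as a unit quaternion [w, x, y, z].
In Python, from workcell import env gives the robot as it stands.
- The arm moves only by the tool step_arm, never from a script. Its argument "series" is a list of rows, each a list of 3 entries, a list of its own where there are three numbers: the shift along the world's x, y, z in cm, then the turn about the world's z in rad, then the closure in counts, from 0 (fully open) to 255 (shut). A call has 1 to 5 rows; each row is the pose to reach, as a shift and turn from the pose measured when the call began; what a row does not reach only later rows make up. A row lasts 1/8 s, in which the tool goes at most 62.5 mm and 10.7 degrees, less where a joint would pass 70% of its speed; a pose out of reach is approached as far as the arm can. A call with a gripper value outside its range is refused whole. The fingers move at their own pace and stop on an object; "newtons" is the grip in N (left out, the last holds). Time passes only in rows, so rows that repeat a pose let the fingers close. It gives the time, the measured TCP pose, the force and the opening at its end, in the units of the state.
- env.get_state(): the state, without advancing time (a new reading comes with each control period).
- env.read_camera(name): name is "scene" or "top" or "wrist"; returns a dict with "frame" (420x560x3 uint8, red, green, blue), "vertical_fov" (degrees; the focal length in pixels is half the picture's height over the tangent of half this angle, whatever the lens; pixels are square), "cx", "cy" (the principal point, pixels), "camera_from_world" (4x4, takes a point from world to camera coordinates). Camera axes: x right, y down, z forward; pixel columns grow to the right and rows downward; lengths in m; the calibration is good to about 2 mm. A picture is of the moment at which its call begins. There is no depth.
- env.hand_in(): hands the job in, once; it reports no verdict.
The state is a dict: "clock": time; "joint_pos": joint angles; "qvel": joint speeds; "tau": joint torques, N m; "tcp_pos": TCP position; "orientation": TCP orientation; "wrist_force": force on the tool from outside, world axes, zero at the start; "ft_torque": the same for the moment, N m; "finger_gap": finger opening in m.
Only numpy, scipy, OpenCV 4.12 (cv2) and the standard library are available. Lean on these libraries where they do the work, as an engineer would, in place of code of your own. Each camera call takes 0.05 s, during which the arm holds its last target.

## Working session

There is one attempt and no reset: what is moved stays moved. The work goes in short steps, Python scripts to look and compute and a tool call to move; the robot and the scene stay as the last step left them, time stands still between calls to the robot, and variables do not carry over. Pictures are saved under pics/ and viewed, and the job is handed in when it is done.

Besides the shell and the picture viewer there is one more tool, called as a command line: name --argument value ..., lists and objects as JSON in quotes. step_arm: Moves the arm, as the interface text tells. Its arguments: {"type":"object","properties":{"series":{"type":"array"},"newtons":{"type":"number"}},"required":["series"]}

```bash
mkdir -p pics; ls
cat > h.py <<'E'
from workcell import env
import numpy as np, cv2
def snap(name,fn):
    c=env.read_camera(name); f=c["frame"]; cv2.imwrite(f"pics/{fn}.png",cv2.cvtColor(f,cv2.COLOR_RGB2BGR)); np.savez(f"pics/{fn}.npz",f=f,fov=c["vertical_fov"],cx=c["cx"],cy=c["cy"],T=c["camera_from_world"]); return ld(fn)
def ld(fn):
    d=np.load(f"pics/{fn}.npz"); return d
def foc(d): return d["f"].shape[0]/2/np.tan(np.radians(float(d["fov"]))/2)
def ray(d,u,v):
    T=d["T"];R=T[:3,:3];o=-R.T@T[:3,3];k=foc(d)
    r=R.T@np.array([(u-d["cx"])/k,(v-d["cy"])/k,1.]);return o,r/np.linalg.norm(r)
def onz(d,u,v,z):
    o,r=ray(d,u,v);return o+r*(z-o[2])/r[2]
def proj(d,p):
    q=d["T"][:3,:3]@np.asarray(p,float)+d["T"][:3,3];k=foc(d);return np.array([q[0]/q[2]*k+d["cx"],q[1]/q[2]*k+d["cy"]])
def tri(*l):
    A=np.zeros((3,3));b=np.zeros(3)
    for d,u,v in l:
        o,r=ray(d,u,v);M=np.eye(3)-np.outer(r,r);A+=M;b+=M@o
    return np.linalg.solve(A,b)
E
python3 - <<'E'
from h import *
np.set_printoptions(precision=4,suppress=True)
s=env.get_state()
for k in s: print(k,s[k])
for n in ["scene","top","wrist"]:
    d=snap(n,n+"0"); print(n,foc(d),d["cx"],d["cy"],-d["T"][:3,:3].T@d["T"][:3,3])
E
```

```text
pics
clock 0.0
joint_pos [-1.3696  0.314   0.045   1.3036  0.      1.4312]
qvel [ 0.0006  0.0013  0.0002 -0.0017  0.0005 -0.0003]
tau [  0.0008 -48.063   29.8532   0.0194  -0.0001  -0.    ]
tcp_pos [ 0.1921 -0.5414  0.2304]
orientation [-0.0009  0.9855  0.1696 -0.    ]
wrist_force [ 0.8411  0.4183 -0.2458]
ft_torque [-0.0156 -0.0427 -0.0014]
finger_gap 0.08516268263098925
scene 536.7621860922828 278.27053642678896 215.2751888455948 [1.5771 0.1648 1.004 ]
top 398.9152702771969 274.43220281573036 210.90213801307144 [0.4776 0.0716 1.0207]
wrist 375.9886062075145 278.4850280887011 215.57707690680695 [ 0.2579 -0.519   0.373 ]
```

View pics/top0.png

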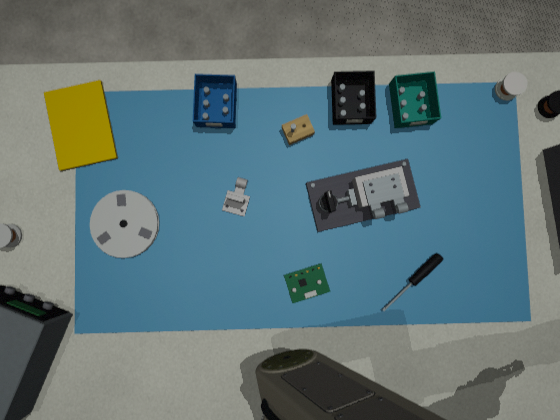

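View pics/scene0.png

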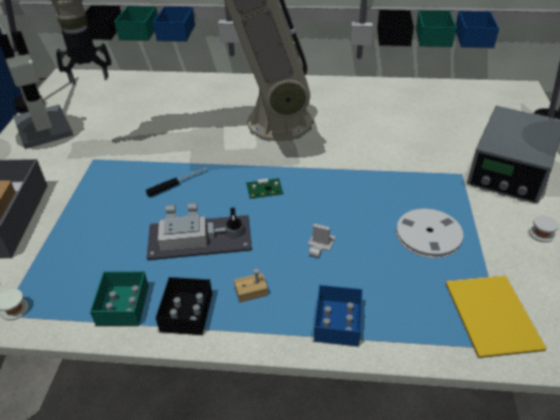

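View pics/wrist0.png

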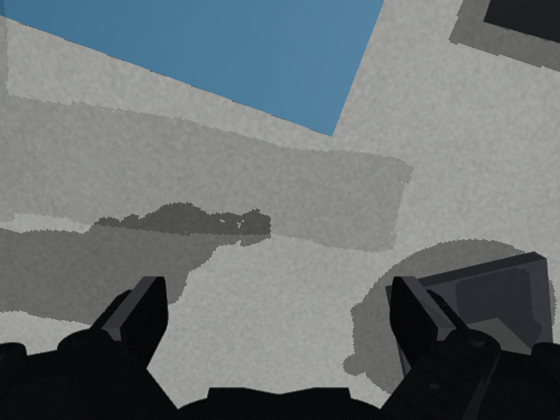

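The top view has +x up and +y left. The jig plate spans about (306-420, 160-231), the knob is near (328,201), the leaf near (237,198), and the pin block near (297,130). I'll enlarge the jig and leaf.

Run:
```python
from h import *
np.set_printoptions(precision=4,suppress=True)
d=ld("top0")
im=cv2.imread("pics/top0.png")
a=cv2.resize(im[150:240,300:425],None,fx=6,fy=6,interpolation=cv2.INTER_CUBIC);cv2.imwrite("pics/c1.png",a)
a=cv2.resize(im[165:230,210:265],None,fx=9,fy=9,interpolation=cv2.INTER_CUBIC);cv2.imwrite("pics/c2.png",a)
im=cv2.imread("pics/scene0.png")
a=cv2.resize(im[195:265,140:345],None,fx=3.9,fy=3.9,interpolation=cv2.INTER_CUBIC);cv2.imwrite("pics/c3.png",a)
for p in [(237,198),(328,201),(297,130),(307,284),(125,224)]: print(p,onz(d,*p,0.03))
# jig plate mask corners
f=d["f"].astype(int)
```

```text
(237, 198) [0.5766 0.1574 0.03  ]
(328, 201) [ 0.5631 -0.0693  0.03  ]
(297, 130) [0.7449 0.0026 0.03  ]
(307, 284) [ 0.3596 -0.0103  0.03  ]
(125, 224) [0.5193 0.4361 0.03  ]
```

View pics/c1.png

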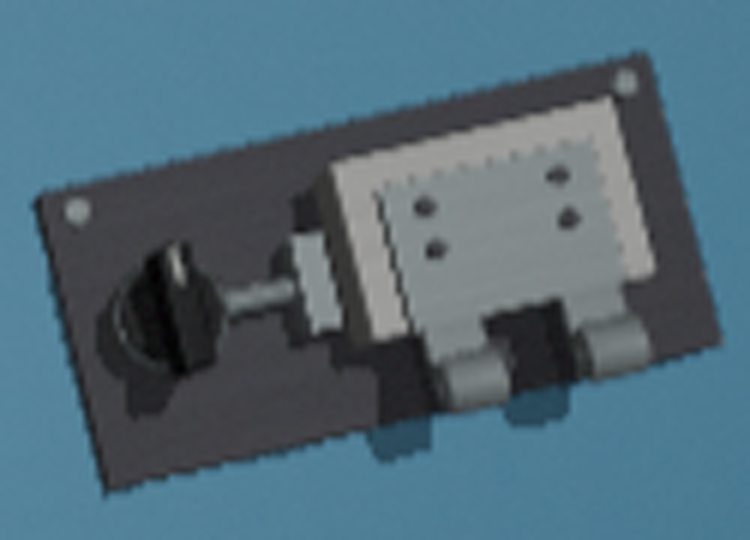

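View pics/c2.png

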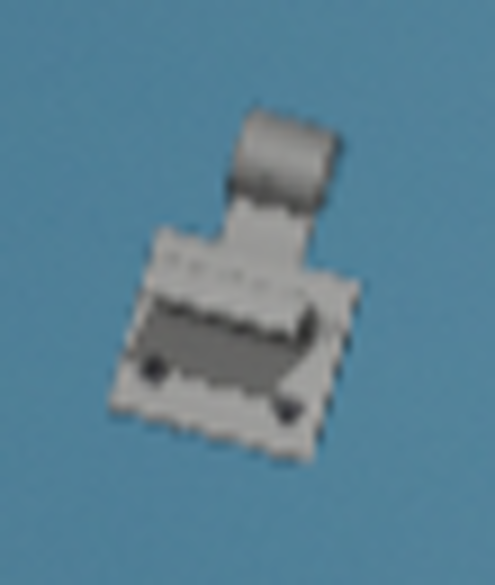

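View pics/c3.png

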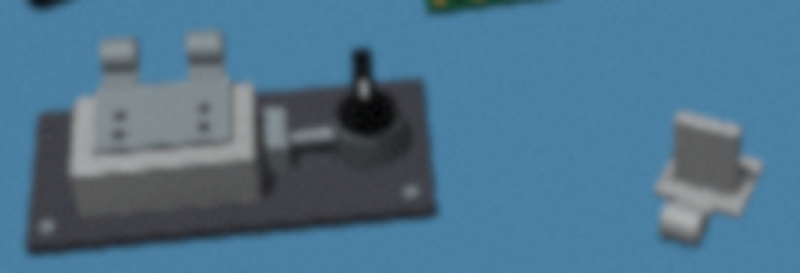

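Run:
```python
from h import *
np.set_printoptions(precision=4,suppress=True)
d=ld("top0"); s=ld("scene0")
f=d["f"]
blue=cv2.inRange(cv2.cvtColor(f,cv2.COLOR_RGB2HSV),(90,80,40),(115,255,255))
nb=255-blue
def comp(u,v):
    n,l=cv2.connectedComponents(nb,connectivity=4); return (l==l[v,u]).astype(np.uint8)
m=comp(350,170); m=cv2.morphologyEx(m,cv2.MORPH_OPEN,np.ones((3,3)))
c=max(cv2.findContours(m,0,2)[0],key=cv2.contourArea)
P=np.array([onz(d,*q[0],0.012)[:2] for q in c],np.float32)
r=cv2.minAreaRect(P*1000);print("plate",r); print(cv2.boxPoints(r))
def cr(p,sc,ox,oy): return (p[0]+.5)/sc-.5+ox,(p[1]+.5)/sc-.5+oy
K=[onz(d,*cr(p,6,300,150),0.012)[:2] for p in [(38,197),(645,55),(720,342),(105,492)]]
K=np.array(K);print(K,"sides",[np.linalg.norm(K[i]-K[(i+1)%4]) for i in range(4)])
c=K.mean(0);
y=(K[0]-K[1]+K[3]-K[2]);x=K[0]-K[3]+K[1]-K[2]
print("center",c,"yaw from y",np.arctan2(-y[0],y[1]),"from x",np.arctan2(x[1],x[0]))
yaw=np.arctan2(-y[0],y[1]);R=np.array([[np.cos(yaw),-np.sin(yaw)],[np.sin(yaw),np.cos(yaw)]])
print("bore",c+R@[-.055,-.035],"knob",c+R@[0,.1])
# knob top bar z .079
a,b=[onz(d,*cr(p,6,300,150),0.079) for p in [(178,243),(198,372)]]
print("bar top",a,b,(a+b)/2,np.linalg.norm(a-b),np.arctan2(*(a-b)[1::-1]))
# knuckles top z.077: corners
for p in [(440,382),(510,372),(583,350),(652,338)]: print("kn",onz(d,*cr(p,6,300,150),0.065))
# leaf
m=comp(237,200);cc=max(cv2.findContours(m,0,2)[0],key=cv2.contourArea)
print("leaf area",m.sum())
L=np.array([onz(d,*cr(p,9,210,165),0.006)[:2] for p in [(160,230),(358,285),(308,460),(112,405)]]);print("foot",L,[np.linalg.norm(L[i]-L[(i+1)%4]) for i in range(4)])
x=L[0]-L[3]+L[1]-L[2];y=L[0]-L[1]+L[3]-L[2];print("yaw",np.arctan2(x[1],x[0]),np.arctan2(-y[0],y[1]))
cL=L.mean(0);yw=(np.arctan2(x[1],x[0])+np.arctan2(-y[0],y[1]))/2
R=np.array([[np.cos(yw),-np.sin(yw)],[np.sin(yw),np.cos(yw)]])
org=cL+R@[.0085,0];print("leaf origin",org,"bore",org+R@[.045,0])
kn=[onz(d,*cr(p,9,210,165),0.012) for p in [(232,185),(322,203)]];print(kn,"knu",np.mean(kn,0))
F=[onz(d,*cr(p,9,210,165),0.062) for p in [(165,245),(315,283),(300,335),(155,297)]];print("flange top",np.array(F),np.mean(F,0))
```

```text
plate ((577.651123046875, 0.81781005859375), (1135.844970703125, 651.3186645507812), 89.95003509521484)
[[ 251.4967 -566.8205]
 [ 902.8151 -567.3885]
 [ 903.8056  568.4561]
 [ 252.4872  569.0241]]
[[ 0.6136 -0.0173]
 [ 0.6678 -0.2782]
 [ 0.5443 -0.304 ]
 [ 0.4879 -0.0415]] sides [np.float64(0.26651384670580547), np.float64(0.1261976058358866), np.float64(0.26856490812733447), np.float64(0.12806252353213923)]
center [ 0.5784 -0.1602] yaw from y 0.20809501946999034 from x 0.19807868032830692
bore [ 0.5318 -0.2058] knob [ 0.5577 -0.0624]
bar top [ 0.5848 -0.0662  0.079 ] [ 0.5335 -0.0722  0.079 ] [ 0.5591 -0.0692  0.079 ] 0.05170666117939616 0.11740040140095763
kn [ 0.5277 -0.1712  0.065 ]
kn [ 0.531  -0.1994  0.065 ]
kn [ 0.539  -0.2291  0.065 ]
kn [ 0.5431 -0.2571  0.065 ]
leaf area 663
foot [[0.5999 0.1837]
 [0.5828 0.1279]
 [0.5334 0.1432]
 [0.5505 0.1983]] [np.float64(0.05842127794923471), np.float64(0.0516528881044052), np.float64(0.05768707665668591), np.float64(0.05154221961447679)]
yaw -0.29305859193471145 -0.29937433034913596
leaf origin [0.5748 0.1608] bore [0.6178 0.1477]
[array([0.6115, 0.1625, 0.012 ]), array([0.6057, 0.1372, 0.012 ])] knu [0.6086 0.1498 0.012 ]
flange top [[0.5891 0.1763 0.062 ]
 [0.5778 0.1363 0.062 ]
 [0.5639 0.1406 0.062 ]
 [0.5752 0.1792 0.062 ]] [0.5765 0.1581 0.062 ]
```

step_arm --series '[[[6,8,0],0.18,100],[[12,16,0],0.36,100],[[18,24,0],0.54,100],[[24,32,0],0.72,100],[[29,38,0],0.9,100]]'

```text
clock: 0.78
tcp_pos: [0.3811, -0.2907, 0.2306]
orientation: [-0.001, 0.812, 0.584, -0.0]
wrist_force: [-0.5, -0.8, 0.4]
finger_gap: 0.0521
```

step_arm --series '[[[3,4,0],0.18,100],[[6,8,0],0.36,100],[[7.5,9.5,0],0.54,100],[[7.5,9.5,0],0.72,100],[[7.5,9.5,0],0.9,100]]'

```text
clock: 1.4
tcp_pos: [0.4562, -0.195, 0.2302]
orientation: [-0.001, 0.474, 0.88, -0.0]
wrist_force: [-0.4, 0.3, -0.3]
finger_gap: 0.0518
```

step_arm --series '[[[0,0,0],0.18,120],[[0,0,0],0.36,120],[[0,0,0],0.54,120],[[0,0,0],0.72,120],[[0,0,0],0.9,120]]'

```text
clock: 2.02
tcp_pos: [0.456, -0.1948, 0.2299]
orientation: [-0.001, 0.041, 0.999, -0.001]
wrist_force: [0.1, -0.2, 0.2]
finger_gap: 0.0443
```

step_arm --series '[[[5,6,-1],0.12,125],[[9.5,12,-3],0.2,125],[[9.5,13,-3],0.2,125],[[9.5,13,-3],0.2,125]]'

```text
clock: 2.52
tcp_pos: [0.5512, -0.0624, 0.1986]
orientation: [-0.002, -0.061, 0.998, -0.0]
wrist_force: [0.7, -0.4, -0.3]
finger_gap: 0.0435
```

Run:
```python
from h import *
np.set_printoptions(precision=4,suppress=True)
s=env.get_state();print(s["tcp_pos"],s["orientation"],s["joint_pos"])
d=snap("wrist","w1");snap("top","top1");print(d["T"])
```

```text
[ 0.5512 -0.0624  0.1986] [-0.0018 -0.061   0.9981 -0.0002] [-0.2567  0.288  -0.0691  1.2169 -0.0015 -0.3788]
[[-0.1219  0.9925  0.0007  0.1294]
 [ 0.9555  0.1171  0.2707 -0.5453]
 [ 0.2686  0.0337 -0.9627  0.2013]
 [ 0.      0.      0.      1.    ]]
```

View pics/w1.png

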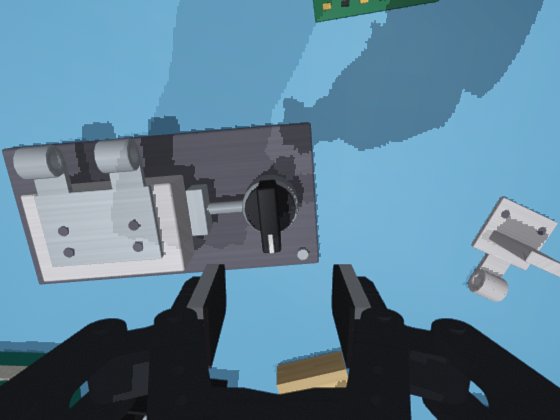

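Run:
```python
from h import *
im=cv2.imread("pics/w1.png")
cv2.imwrite("pics/c4.png",cv2.resize(im[115:265,180:330],None,fx=4,fy=4,interpolation=cv2.INTER_CUBIC))
cv2.imwrite("pics/c5.png",cv2.resize(im[115:295,0:200],None,fx=3.3,fy=3.3,interpolation=cv2.INTER_CUBIC))
```

```text
(no output)
```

View pics/c4.png

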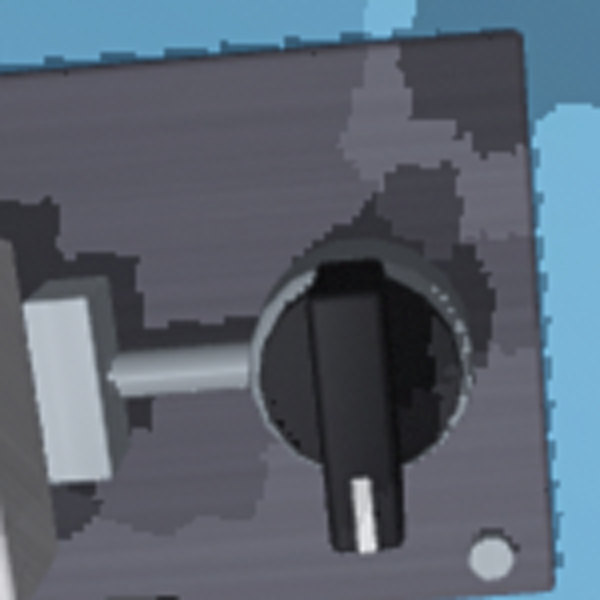

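View pics/c5.png

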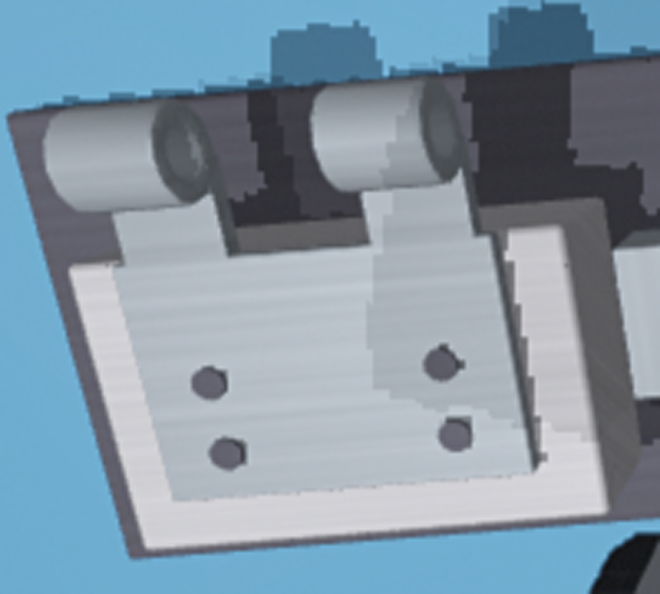

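```bash
cat >> h.py <<'E'
def cr(p,sc,ox,oy): return (p[0]+.5)/sc-.5+ox,(p[1]+.5)/sc-.5+oy
def R2(a): return np.array([[np.cos(a),-np.sin(a)],[np.sin(a),np.cos(a)]])
E
python3 - <<'E'
from h import *
np.set_printoptions(precision=4,suppress=True)
d=ld("w1")
a,b=[onz(d,*cr(p,4,180,115),0.079)[:2] for p in [(346,293),(367,548)]]
print("bar",a,b,(a+b)/2,np.linalg.norm(a-b),np.arctan2(*(b-a)[::-1]))
c5=lambda p:cr(p,3.3,0,115)
p1=onz(d,*c5((183,151)),.065)[:2];p2=onz(d,*c5((440,131)),.065)[:2]
print("kn faces",p1,p2,np.linalg.norm(p1-p2),"want .058")
y=(p2-p1)/np.linalg.norm(p2-p1);print("yaw",np.arctan2(-y[0],y[1]),"bore",p1+.017*y,p2-.041*y)
# plate corners (top z .012): c4 (523,32), (555,590); c5 (10,115)
K=[onz(d,*q,.012)[:2] for q in [cr((555,590),4,180,115),c5((133,557)),c5((10,115)),cr((521,32),4,180,115)]]
K=np.array(K);print(K,[np.linalg.norm(K[i]-K[(i+1)%4]) for i in range(4)])
yy=K[0]-K[1]+K[3]-K[2];xx=K[0]-K[3]+K[1]-K[2];yaw=np.arctan2(-yy[0],yy[1]);print("yaw",yaw,np.arctan2(xx[1],xx[0]))
c=K.mean(0);print(c,"bore",c+R2(yaw)@[-.055,-.035],"knob",c+R2(yaw)@[0,.1])
# block top z.053 corners
B=np.array([onz(d,*c5(p),.053)[:2] for p in [(608,513),(147,548),(70,266),(563,225)]]);print([np.linalg.norm(B[i]-B[(i+1)%4]) for i in range(4)],"want .12 .075")
yy=B[0]-B[1]+B[3]-B[2];print("block yaw",np.arctan2(-yy[0],yy[1]))
E
```

```text
bar [ 0.5368 -0.0733] [ 0.5843 -0.064 ] [ 0.5605 -0.0687] 0.04844788717695551 0.1941014994809539
kn faces [ 0.5381 -0.2293] [ 0.5267 -0.1727] 0.05768829174407806 want .058
yaw 0.19867086189910838 bore [ 0.5348 -0.2126] [ 0.5348 -0.2129]
[[ 0.6153 -0.0169]
 [ 0.6695 -0.2784]
 [ 0.5447 -0.3043]
 [ 0.4899 -0.0433]] [np.float64(0.26701761293324466), np.float64(0.1274459729829848), np.float64(0.26666272564958204), np.float64(0.1281989068272814)]
yaw 0.20569442778464603 0.2059514356021416
[ 0.5799 -0.1607] bore [ 0.5332 -0.2062] knob [ 0.5594 -0.0628]
[np.float64(0.11793829183892914), np.float64(0.07342450882670945), np.float64(0.11831793931203137), np.float64(0.07368473984822613)] want .12 .075
block yaw 0.20456680241409708
```

step_arm --series '[[[1.0,-0.65,-4],0.075,125],[[1.0,-0.65,-9],0.075,125],[[1.0,-0.65,-12.5],0.075,125],[[1.0,-0.65,-14.9],0.075,125],[[1.0,-0.65,-14.9],0.075,125]]'

```text
clock: 3.25
tcp_pos: [0.5585, -0.0721, 0.0491]
orientation: [-0.003, -0.096, 0.995, -0.0]
wrist_force: [-0.1, -0.8, -0.4]
finger_gap: 0.0435
```

Run:
```python
from h import *
np.set_printoptions(precision=4,suppress=True)
s=env.get_state();print(s["tcp_pos"],s["orientation"],s["wrist_force"])
d=snap("wrist","w2")
```

```text
[ 0.5585 -0.0721  0.0491] [-0.0032 -0.0957  0.9954 -0.0002] [-0.1296 -0.8108 -0.406 ]
```

View pics/w2.png

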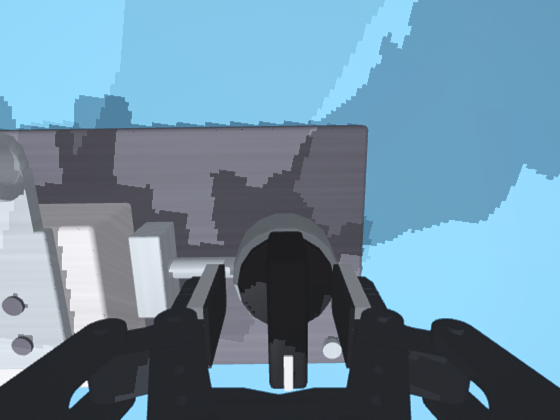

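The bar is at columns 268–308 with the fingers on either side, and it sits about 2–3 mm off centre towards +y. I'll correct that and close.

step_arm --series '[[[0.25,0.3,0],0,125],[[0.25,0.3,0],0,160],[[0.25,0.3,0],0,230],[[0.25,0.3,0],0,230],[[0.25,0.3,0],0,230]]' --newtons 60

```text
clock: 3.92
tcp_pos: [0.5628, -0.0683, 0.0518]
orientation: [-0.001, -0.096, 0.995, -0.0]
wrist_force: [0.6, 3.0, 6.2]
finger_gap: 0.0127
```

step_arm --series '[[[0,0,0],-0.12,230],[[0,0,0],-0.25,230],[[-0.1,0,0],-0.38,230],[[-0.1,0,0],-0.5,230]]'

```text
clock: 4.42
tcp_pos: [0.5627, -0.0691, 0.0518]
orientation: [-0.0, 0.155, 0.988, -0.001]
wrist_force: [2.9, -3.2, -3.9]
finger_gap: 0.0128
```

Run:
```python
from h import *
np.set_printoptions(precision=4,suppress=True)
s=env.get_state();print(s["tcp_pos"],s["orientation"],s["wrist_force"],s["ft_torque"],s["joint_pos"][5])
d=snap("wrist","w3")
```

```text
[ 0.5627 -0.0691  0.0518] [-0.0001  0.1548  0.9879 -0.0006] [ 2.912  -3.1678 -3.9101] [-0.6401 -0.3488  0.0325] 0.047707008570124325
```

View pics/w3.png

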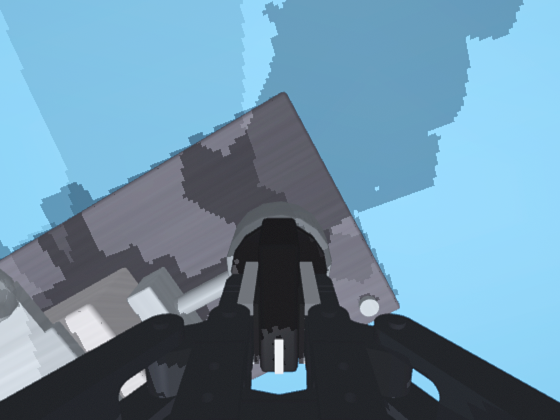

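The bar turns with the gripper, and forces stay small. I'll continue past the detent to the stop.

step_arm --series '[[[0,0,0],-0.14,230],[[0,0,0],-0.28,230],[[0,0,0],-0.42,230],[[0,0,0],-0.56,230],[[0,0,0],-0.68,230]]'

```text
clock: 5.1
tcp_pos: [0.562, -0.0701, 0.0518]
orientation: [-0.0, 0.478, 0.878, -0.002]
wrist_force: [-2.1, -5.2, -0.0]
finger_gap: 0.0131
```

step_arm --series '[[[0,0,0],-0.04,230],[[0,0,0],-0.06,230],[[0,0,0],-0.06,230]]'

```text
clock: 5.48
tcp_pos: [0.562, -0.0701, 0.0518]
orientation: [-0.0, 0.503, 0.864, -0.002]
wrist_force: [1.0, -1.9, -0.5]
finger_gap: 0.0131
```

Run:
```python
from h import *
np.set_printoptions(precision=4,suppress=True)
s=env.get_state();q=s["orientation"];print(s["tcp_pos"],2*np.arctan2(q[2],q[1]),s["wrist_force"],s["ft_torque"],s["joint_pos"])
```

```text
[ 0.562  -0.0701  0.0518] 2.087093970535872 [ 0.9585 -1.8864 -0.51  ] [-0.3961 -0.0437  1.568 ] [-0.2638  0.4146 -0.2682  0.89   -0.0038  0.7907]
```

The moment has risen to 1.6 N·m at 1.2 rad, so it is at the stop. I'll relax, open, and lift straight up.

step_arm --series '[[[0,0,0],0.05,230],[[0,0,0],0.05,120],[[0,0,0],0.05,120],[[0,0,0.3],0.05,120],[[0,0,4],0.05,120]]'

```text
clock: 6.1
tcp_pos: [0.5597, -0.0695, 0.09]
orientation: [-0.003, 0.482, 0.876, -0.003]
wrist_force: [0.4, -0.4, 1.7]
finger_gap: 0.045
```

step_arm --series '[[[0,0,5],0,120],[[-2,3,10],0,80],[[-3,6,12],0,80],[[-3,8,13],0,80],[[-3,8,13],0,80]]'

```text
clock: 6.72
tcp_pos: [0.5302, 0.0116, 0.2215]
orientation: [-0.002, 0.481, 0.877, -0.002]
wrist_force: [0.3, 0.5, 0.2]
finger_gap: 0.0587
```

Run:
```python
from h import *
np.set_printoptions(precision=4,suppress=True)
s=env.get_state();q=s["orientation"];print(s["tcp_pos"],q,2*np.arctan2(q[2],q[1]),s["wrist_force"])
snap("wrist","w4"); snap("top","top4")
im=cv2.imread("pics/top4.png");cv2.imwrite("pics/c6.png",cv2.resize(im[140:260,200:430],None,fx=3.4,fy=3.4,interpolation=cv2.INTER_CUBIC))
```

```text
[0.5302 0.0116 0.2215] [-0.002   0.4809  0.8768 -0.0022] 2.1382331362612907 [0.2913 0.5193 0.1887]
```

View pics/w4.png

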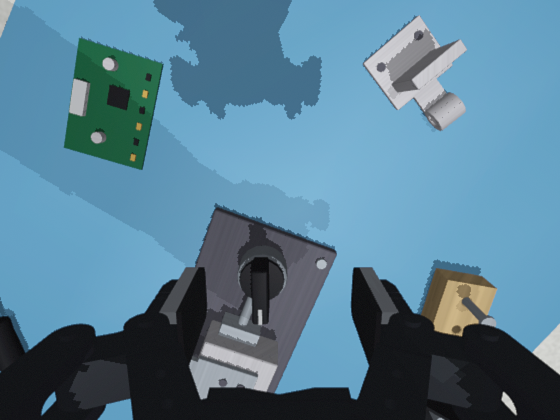

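View pics/c6.png

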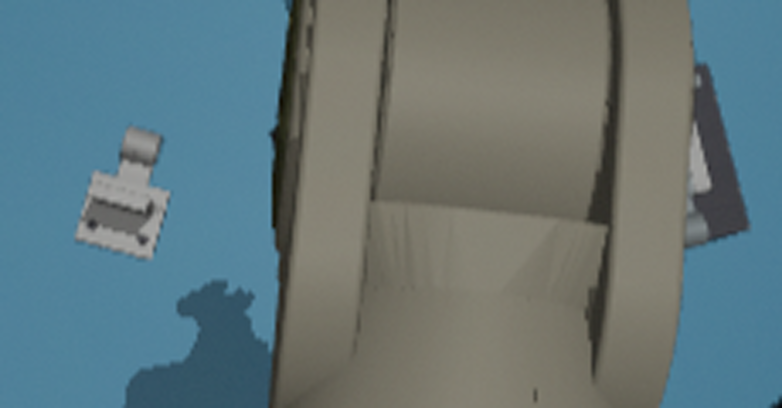

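Run:
```python
from h import *
np.set_printoptions(precision=4,suppress=True)
d=ld("w4")
a,b=[onz(d,*p,0.079)[:2] for p in [(260,263),(263,321)]];print(a,b,(a+b)/2,np.linalg.norm(a-b),np.arctan2(*(b-a)[::-1]))
# leaf: foot corners z .006, flange top
L=[onz(d,*p,.006)[:2] for p in [(419,16),(363,64)]];print(L,np.linalg.norm(L[0]-L[1]))
```

```text
[ 0.5446 -0.0409] [ 0.5749 -0.085 ] [ 0.5598 -0.063 ] 0.05352838744331819 -0.9686210578969169
[array([0.5523, 0.1988]), array([0.5345, 0.1418])] 0.059709261282909716
```

step_arm --series '[[[1,5,0],-0.18,60],[[3,9,0],-0.36,60],[[4,12,0],-0.54,60],[[4,12,0],-0.72,60],[[4,12,0],-0.87,60]]'

```text
clock: 7.45
tcp_pos: [0.5696, 0.1299, 0.2185]
orientation: [-0.004, 0.808, 0.59, -0.002]
wrist_force: [-0.5, -0.0, -0.6]
finger_gap: 0.0652
```

Run:
```python
from h import *
np.set_printoptions(precision=4,suppress=True)
s=env.get_state();q=s["orientation"];print(s["tcp_pos"],q,2*np.arctan2(q[2],q[1]),s["finger_gap"])
snap("wrist","w5"); snap("scene","s5")
```

```text
[0.5696 0.1299 0.2185] [-0.0045  0.8077  0.5896 -0.0023] 1.261026026883167 0.06520265875569671
```

View pics/w5.png

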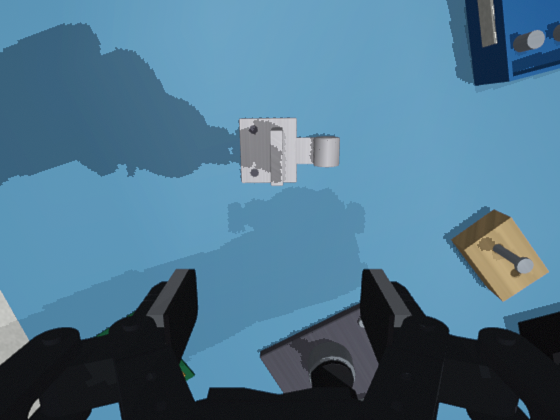

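The knob stays at about −0.97 rad, which is +1.17 from its start, so it is clamped. The leaf is at (240–340, 118–185). Enlarging.

Run:
```python
from h import *
im=cv2.imread("pics/w5.png");cv2.imwrite("pics/c7.png",cv2.resize(im[105:200,225:350],None,fx=6,fy=6,interpolation=cv2.INTER_CUBIC))
```

```text
(no output)
```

View pics/c7.png

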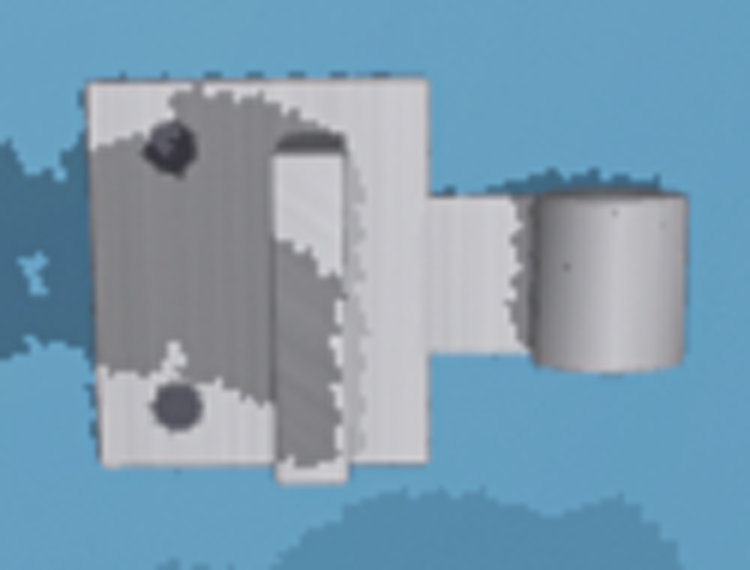

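Run:
```python
from h import *
np.set_printoptions(precision=4,suppress=True)
d=ld("w5");c=lambda p:cr(p,6,225,105)
F=np.array([onz(d,*c(p),.062)[:2] for p in [(273,155),(345,155),(349,482),(277,482)]])
print(F,"ctr",F.mean(0),[np.linalg.norm(F[i]-F[(i+1)%4]) for i in range(4)],"want .01 .044")
y=F[0]-F[3]+F[1]-F[2];print("yaw",np.arctan2(-y[0],y[1]))
L=np.array([onz(d,*c(p),.006)[:2] for p in [(87,82),(429,80),(430,464),(100,465)]])
print(L,[np.linalg.norm(L[i]-L[(i+1)%4]) for i in range(4)],"want .053 .060")
y=L[0]-L[3]+L[1]-L[2];x=L[1]-L[0]+L[2]-L[3];yw=np.arctan2(x[1],x[0]);print("yaw",np.arctan2(-y[0],y[1]),yw)
print("origin",L.mean(0)+R2(yw)@[.0085,0])
k=np.array([onz(d,*c(p),.012)[:2] for p in [(535,285),(688,285)]]);print("knuckle",k.mean(0),np.linalg.norm(k[0]-k[1]))
```

```text
[[0.5782 0.1829]
 [0.5871 0.1801]
 [0.5746 0.1389]
 [0.5654 0.1419]] ctr [0.5763 0.161 ] [np.float64(0.009324448714609917), np.float64(0.04300791957405262), np.float64(0.009697652707492222), np.float64(0.043018849594088894)] want .01 .044
yaw -0.29887364521126253
[[0.5519 0.1996]
 [0.6017 0.184 ]
 [0.5845 0.1273]
 [0.5343 0.1431]] [np.float64(0.052157600084428955), np.float64(0.059283627440156014), np.float64(0.052683208284168), np.float64(0.05923748468345768)] want .053 .060
yaw -0.29867536973217723 -0.3041842794001697
origin [0.5762 0.161 ]
knuckle [0.6193 0.1466] 0.023420897590644457
```

step_arm --series '[[[0.7,3.1,-3],0.01,70],[[0.7,3.1,-8],0.01,70],[[0.7,3.1,-11],0.01,70],[[0.7,3.1,-11],0.01,70]]'

```text
clock: 8.05
tcp_pos: [0.5742, 0.1596, 0.1055]
orientation: [-0.006, 0.803, 0.596, -0.005]
wrist_force: [-0.4, -0.6, -0.2]
finger_gap: 0.0621
```

Run:
```python
from h import *
np.set_printoptions(precision=4,suppress=True)
s=env.get_state();q=s["orientation"];print(s["tcp_pos"],q,2*np.arctan2(q[2],q[1]),s["finger_gap"])
snap("wrist","w6")
```

```text
[0.5742 0.1596 0.1055] [-0.006   0.8031  0.5958 -0.0051] 1.2765644726141585 0.062050697241366574
```

View pics/w6.png

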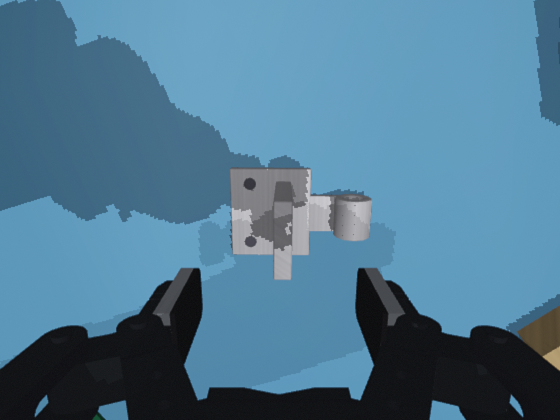

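step_arm --series '[[[0.3,0.15,-4],-0.005,70],[[0.3,0.15,-7],-0.005,70],[[0.3,0.15,-7.8],-0.005,70],[[0.3,0.15,-7.8],-0.005,70]]'

```text
clock: 8.6
tcp_pos: [0.5796, 0.1612, 0.0309]
orientation: [-0.005, 0.805, 0.594, -0.003]
wrist_force: [0.0, -1.2, 0.8]
finger_gap: 0.0621
```

Run:
```python
from h import *
np.set_printoptions(precision=4,suppress=True)
s=env.get_state();q=s["orientation"];print(s["tcp_pos"],q,2*np.arctan2(q[2],q[1]),s["finger_gap"],s["qvel"])
snap("wrist","w7")
```

```text
[0.5796 0.1612 0.0309] [-0.0048  0.8047  0.5936 -0.0029] 1.2711906858395734 0.06214198159801163 [ 0.0035 -0.0147  0.0169  0.0036 -0.0005  0.0041]
```

View pics/w7.png

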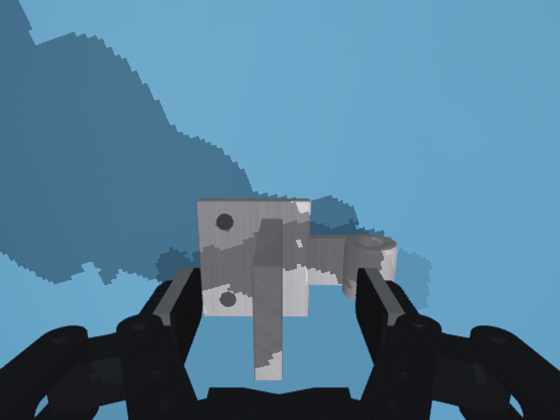

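step_arm --series '[[[-0.3,0,-0.45],0,70],[[-0.3,0,-0.45],0,70],[[-0.3,0,-0.45],0,70]]'

```text
clock: 9.02
tcp_pos: [0.5773, 0.1614, 0.0275]
orientation: [-0.004, 0.805, 0.594, -0.002]
wrist_force: [0.7, -0.1, -0.0]
finger_gap: 0.062
```

step_arm --series '[[[0,0,0],0,150],[[0,0,0],0,200],[[0,0,0],0,240],[[0,0,0],0,240],[[0,0,0],0,240]]' --newtons 60

```text
clock: 9.65
tcp_pos: [0.5773, 0.1614, 0.0275]
orientation: [-0.004, 0.805, 0.594, -0.002]
wrist_force: [-0.1, -0.0, 0.4]
finger_gap: 0.0091
```

Run:
```python
from h import *
np.set_printoptions(precision=4,suppress=True)
s=env.get_state();q=s["orientation"];print(s["tcp_pos"],q,2*np.arctan2(q[2],q[1]),s["finger_gap"],s["wrist_force"])
snap("wrist","w8")
```

```text
[0.5773 0.1614 0.0275] [-0.0044  0.8047  0.5937 -0.002 ] 1.2713852956692653 0.009090305809476227 [-0.1093 -0.0236  0.4457]
```

View pics/w8.png

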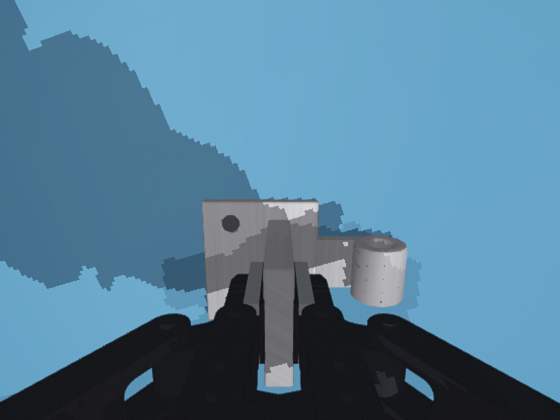

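The flange is gripped at a gap of about 9 mm. Next I'll lift and carry it at height.

step_arm --series '[[[0,0,1],0,240],[[0,0,4],0,240],[[0,0,9],0,240],[[0,0,13],0,240],[[0,-2,14],0,240]]'

```text
clock: 10.32
tcp_pos: [0.579, 0.1421, 0.1711]
orientation: [-0.003, 0.804, 0.595, 0.001]
wrist_force: [-0.4, 0.1, -2.4]
finger_gap: 0.0095
```

step_arm --series '[[[-2,-5,0],0.08,240],[[-4,-10,0],0.18,240],[[-6,-15,0],0.28,240],[[-8,-20,0],0.38,240],[[-10,-25,0],0.46,240]]'

```text
clock: 10.95
tcp_pos: [0.477, -0.1099, 0.17]
orientation: [-0.004, 0.646, 0.763, -0.001]
wrist_force: [0.7, -0.3, -1.6]
finger_gap: 0.009
```

Run:
```python
from h import *
np.set_printoptions(precision=4,suppress=True)
s=env.get_state();q=s["orientation"];print(s["tcp_pos"],q,2*np.arctan2(q[2],q[1]),s["finger_gap"],s["wrist_force"],s["ft_torque"],s["joint_pos"])
```

```text
[ 0.477  -0.1099  0.17  ] [-0.0037  0.6464  0.763  -0.0007] 1.7358474547096072 0.009035161272242465 [ 0.6507 -0.2812 -1.5522] [-0.0338 -0.0264  0.0359] [-0.3912  0.1836 -0.2771  1.1176  0.001   1.0145]
```

step_arm --series '[[[0,-5,0],0.035,240],[[0,-10,-2],0.035,240],[[0,-11.2,-3.5],0.035,240],[[0,-11.2,-3.5],0.035,240],[[0,-11.2,-3.5],0.035,240]]'

```text
clock: 11.58
tcp_pos: [0.4765, -0.2208, 0.1349]
orientation: [-0.004, 0.633, 0.774, -0.001]
wrist_force: [0.9, 0.2, -1.4]
finger_gap: 0.0091
```

Run:
```python
from h import *
np.set_printoptions(precision=4,suppress=True)
s=env.get_state();q=s["orientation"];print(s["tcp_pos"],q,2*np.arctan2(q[2],q[1]),s["finger_gap"],s["wrist_force"],s["qvel"])
snap("wrist","w9");snap("top","top9");snap("scene","s9")
im=cv2.imread("pics/s9.png");cv2.imwrite("pics/c9.png",cv2.resize(im[150:270,130:290],None,fx=4.8,fy=4.8,interpolation=cv2.INTER_CUBIC))
```

```text
[ 0.4765 -0.2208  0.1349] [-0.0045  0.6326  0.7744 -0.0006] 1.771702525094839 0.009147705754774322 [ 0.8649  0.223  -1.4167] [ 0.0137 -0.0118  0.0118 -0.0013 -0.0016 -0.0022]
```

View pics/w9.png

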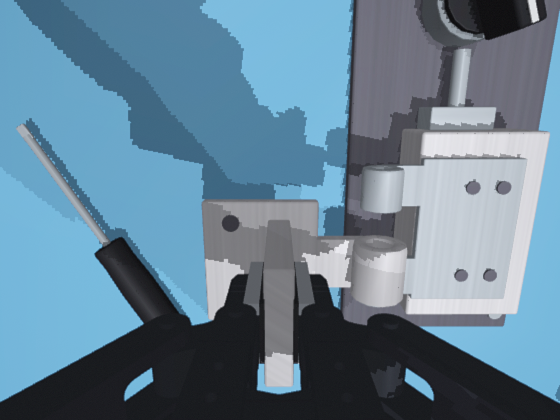

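View pics/c9.png

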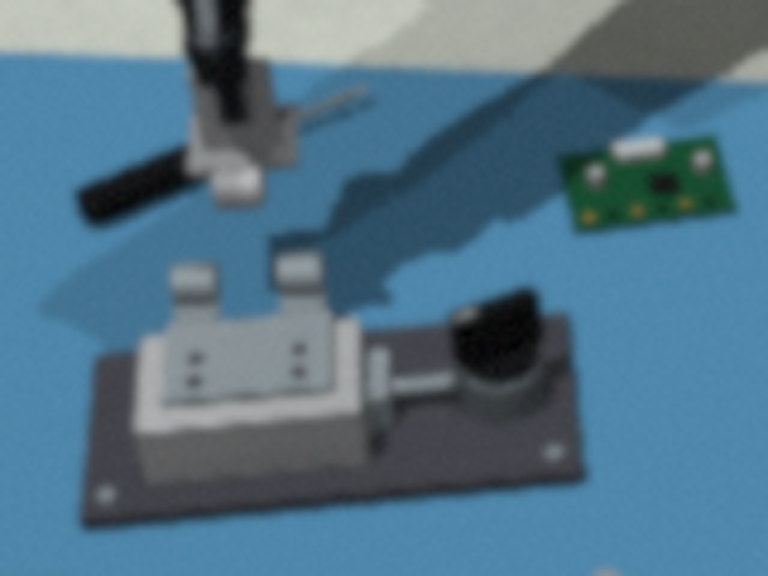

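View pics/top9.png

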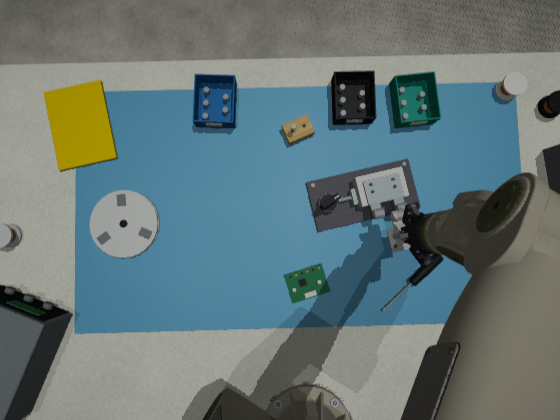

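```bash
cat > pj.py <<'E'
from h import *
np.set_printoptions(precision=4,suppress=True)
import sys
def draw(fn,out,tcp,yaw,box,sc,bore=(.5348,-.2127,.065),jy=.20,dz=-.0155,gx=0.,gy=0.):
    d=ld(fn);f=cv2.cvtColor(d["f"],cv2.COLOR_RGB2BGR)
    x0,y0,x1,y1=box;im=cv2.resize(f[y0:y1,x0:x1],None,fx=sc,fy=sc,interpolation=cv2.INTER_CUBIC)
    def circ(c,yw,y,r,col):
        pts=[]
        for t in np.linspace(0,2*np.pi,48):
            p=np.array([*(R2(yw)@[r*np.cos(t),y]),r*np.sin(t)])+c
            u=proj(d,p);pts.append(((u-[x0,y0]+.5)*sc-.5))
        cv2.polylines(im,[np.int32(pts)],True,col,1)
    ly=yaw-np.pi/2
    lb=np.array([*(R2(ly)@[.045+gx,gy]),dz])+tcp
    for y in(-.013,.013):
        for r in(.012,.006): circ(lb,ly,y,r,(0,0,255))
    for y in(-.041,-.017,.017,.041):
        for r in(.012,.006): circ(np.array(bore),jy,y,r,(0,255,0))
    cv2.imwrite(f"pics/{out}.png",im); return lb
E
python3 - <<'E'
from pj import *
s=env.get_state();q=s["orientation"];yaw=2*np.arctan2(q[2],q[1])
print(draw("w9","o9",s["tcp_pos"],yaw,(330,140,450,330),3.1))
print(draw("s9","o9s",s["tcp_pos"],yaw,(150,170,220,240),8))
im=cv2.imread("pics/w9.png");cv2.imwrite("pics/c9b.png",cv2.resize(im[140:330,330:450],None,fx=3.1,fy=3.1,interpolation=cv2.INTER_CUBIC))
a=cv2.imread("pics/o9.png");b=cv2.imread("pics/c9b.png");cv2.imwrite("pics/o9w.png",np.hstack([a,b]))
E
```

```text
[ 0.5216 -0.2118  0.1203]
[ 0.5216 -0.2118  0.1203]
```

View pics/o9w.png

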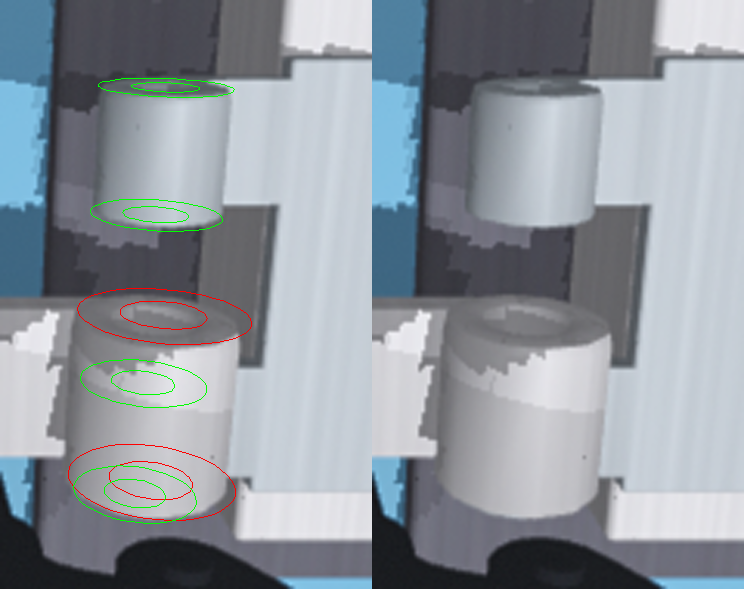

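View pics/o9s.png

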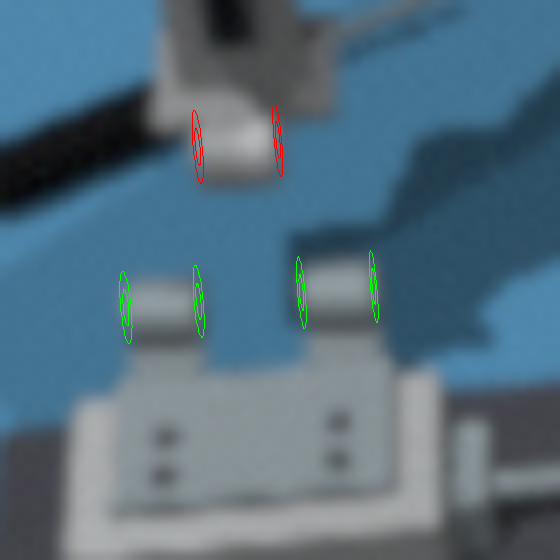

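step_arm --series '[[[0.1,-0.35,0],0,240],[[0.1,-0.35,-1.5],0,240],[[0.1,-0.35,-2.5],0,240],[[0.1,-0.35,-2.5],0,240]]'

```text
clock: 12.22
tcp_pos: [0.4774, -0.2236, 0.1091]
orientation: [-0.005, 0.632, 0.775, -0.001]
wrist_force: [0.2, 0.4, -2.2]
finger_gap: 0.0096
```

Run:
```python
from pj import *
snap("wrist","w10");snap("scene","s10")
s=env.get_state();q=s["orientation"];yaw=2*np.arctan2(q[2],q[1]);print(s["tcp_pos"],yaw,q,s["wrist_force"])
print(draw("w10","o10",s["tcp_pos"],yaw,(330,140,450,330),3.1))
a=cv2.imread("pics/o10.png");im=cv2.imread("pics/w10.png");cv2.imwrite("pics/o10w.png",np.hstack([a,cv2.resize(im[140:330,330:450],None,fx=3.1,fy=3.1,interpolation=cv2.INTER_CUBIC)]))
```

```text
[ 0.4782 -0.2242  0.1103] 1.7727016297938145 [-0.0037  0.6322  0.7748 -0.0006] [-0.0751  0.2915 -2.3882]
[ 0.5223 -0.2152  0.0948]
```

View pics/o10w.png

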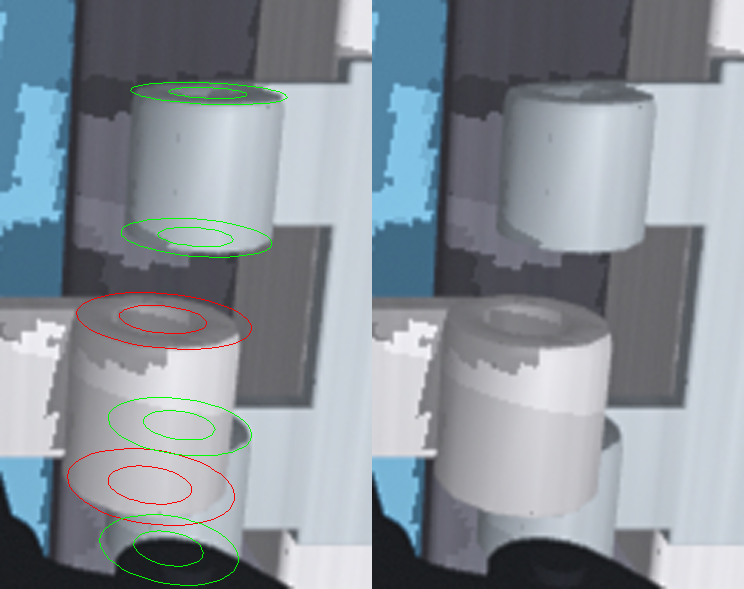

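step_arm --series '[[[0,0,-1],0,240],[[0,0,-2],0,240],[[0,0,-2.9],0,240],[[0,0,-2.9],0,240]]'

```text
clock: 12.82
tcp_pos: [0.4774, -0.2237, 0.0802]
orientation: [-0.005, 0.632, 0.775, -0.001]
wrist_force: [0.4, 0.5, -1.8]
finger_gap: 0.0091
```

Run:
```python
from pj import *
snap("wrist","w11");snap("scene","s11")
s=env.get_state();q=s["orientation"];yaw=2*np.arctan2(q[2],q[1]);print(s["tcp_pos"],yaw,q,s["wrist_force"])
print(draw("w11","o11",s["tcp_pos"],yaw,(330,140,450,330),3.1))
a=cv2.imread("pics/o11.png");im=cv2.imread("pics/w11.png");cv2.imwrite("pics/o11w.png",np.hstack([a,cv2.resize(im[140:330,330:450],None,fx=3.1,fy=3.1,interpolation=cv2.INTER_CUBIC)]))
draw("s11","o11s",s["tcp_pos"],yaw,(150,180,220,240),9)
```

```text
[ 0.4781 -0.2242  0.0812] 1.7726855220489928 [-0.004   0.6322  0.7748 -0.0007] [ 0.0267  0.5058 -1.8272]
[ 0.5222 -0.2151  0.0657]
```

View pics/o11w.png

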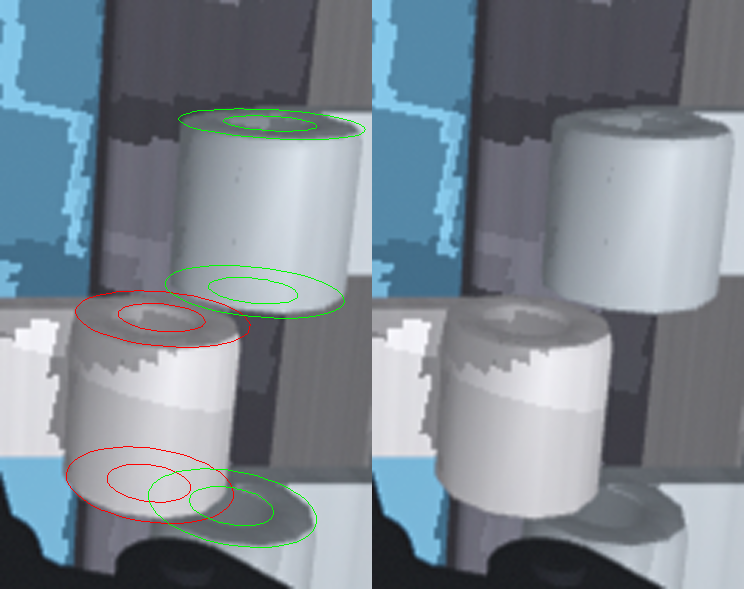

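View pics/o11s.png

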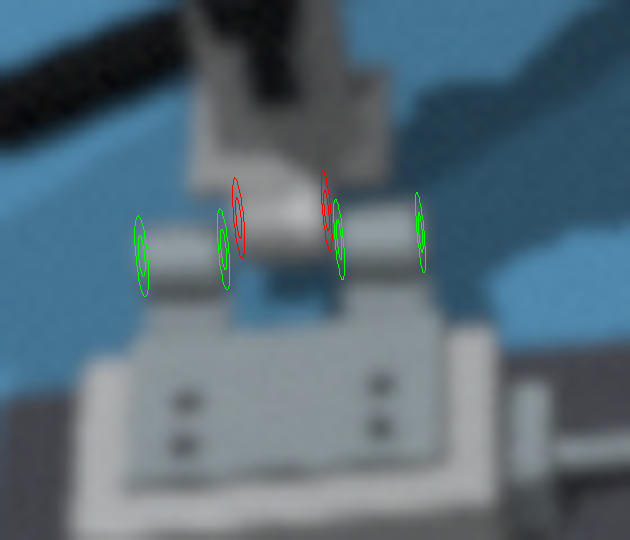

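step_arm --series '[[[0.4,0.1,0.1],0,240],[[0.8,0.2,0.1],0,240],[[1.1,0.25,0.1],0,240],[[1.3,0.28,0.1],0,240],[[1.3,0.28,0.1],0,240]]'

```text
clock: 13.55
tcp_pos: [0.4913, -0.2213, 0.0822]
orientation: [-0.004, 0.632, 0.775, -0.001]
wrist_force: [-0.4, 0.0, -2.0]
finger_gap: 0.0094
```

Run:
```python
from pj import *
snap("wrist","w12");snap("scene","s12");snap("top","top12")
s=env.get_state();q=s["orientation"];yaw=2*np.arctan2(q[2],q[1]);print(s["tcp_pos"],yaw,q,s["wrist_force"],s["qvel"])
im=cv2.imread("pics/w12.png");cv2.imwrite("pics/c12.png",cv2.resize(im[120:340,320:450],None,fx=3.6,fy=3.6,interpolation=cv2.INTER_CUBIC)[:790])
im=cv2.imread("pics/s12.png");cv2.imwrite("pics/c12s.png",cv2.resize(im[185:245,155:225],None,fx=9,fy=9,interpolation=cv2.INTER_CUBIC))
im=cv2.imread("pics/top12.png");cv2.imwrite("pics/c12t.png",cv2.resize(im[150:250,340:440],None,fx=6,fy=6,interpolation=cv2.INTER_CUBIC))
```

```text
[ 0.491  -0.2213  0.0821] 1.7726114228041416 [-0.004   0.6323  0.7747 -0.0007] [-0.2336 -0.69   -2.2568] [-0.0015 -0.0017  0.0006 -0.0001 -0.0007 -0.0006]
```

View pics/c12.png

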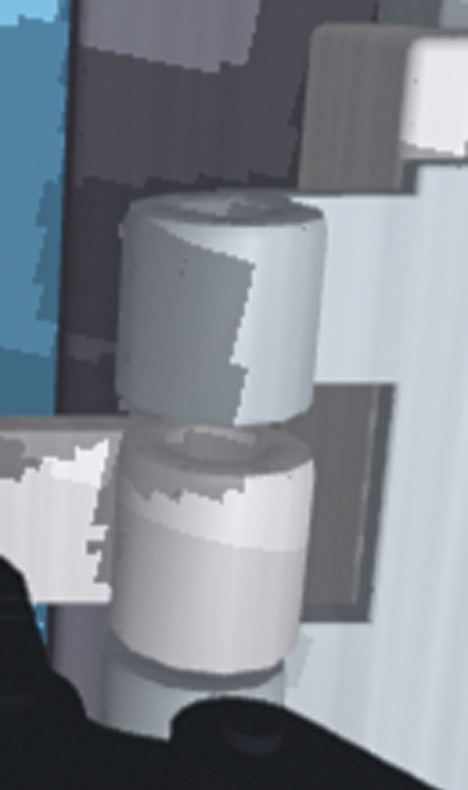

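View pics/c12s.png

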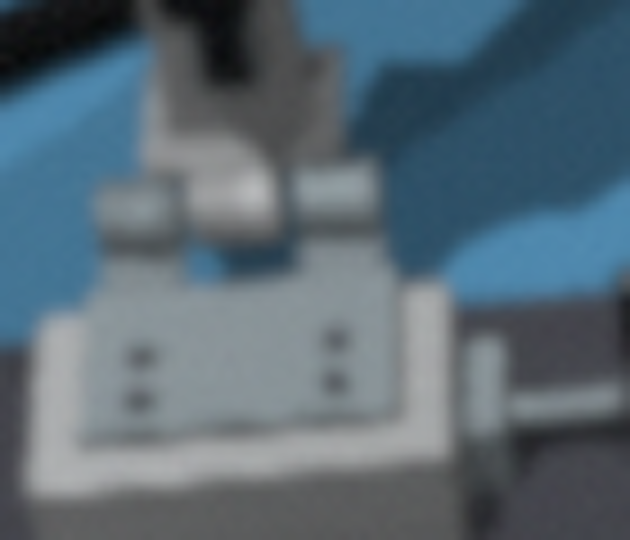

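View pics/c12t.png

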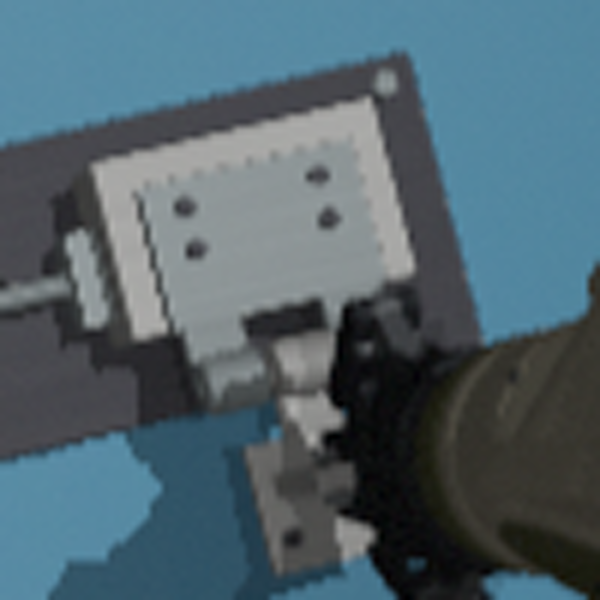

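The leaf's knuckle now sits between the jig knuckles. In the wrist crop the right silhouette edges run from (327,215) to (314,410) on the jig and from (314,470) to (300,650) on the leaf, nearly collinear. I'll check this numerically.

Run:
```python
from h import *
np.set_printoptions(precision=2,suppress=True,linewidth=180)
d=ld("w12");g=cv2.cvtColor(d["f"],cv2.COLOR_RGB2GRAY).astype(float)
gb=cv2.GaussianBlur(g,(3,3),0)
for v in range(180,315,6):
    gx=np.diff(gb[v,340:420]);  
    i=np.argsort(-abs(gx))[:5];i.sort()
    print(v,[(340+k,int(gx[k])) for k in i])
s=ld("s12");g=cv2.cvtColor(s["f"],cv2.COLOR_RGB2GRAY).astype(int)
for n,cs in (("L",(167,170,173)),("leaf",(178,181,183)),("R",(190,193,195))):
    for c in cs: print(n,c,"rows 200..218",g[200:219,c])
```

```text
180 [(np.int64(353), 10), (np.int64(354), 12), (np.int64(408), 25), (np.int64(409), 34), (np.int64(410), 19)]
186 [(np.int64(352), 11), (np.int64(353), 12), (np.int64(370), 11), (np.int64(409), 10), (np.int64(410), 16)]
192 [(np.int64(353), 14), (np.int64(385), 11), (np.int64(388), 15), (np.int64(409), 15), (np.int64(410), 12)]
198 [(np.int64(352), 12), (np.int64(388), 21), (np.int64(389), 32), (np.int64(390), 12), (np.int64(409), 17)]
204 [(np.int64(352), 14), (np.int64(386), 17), (np.int64(387), 31), (np.int64(388), 19), (np.int64(408), 17)]
210 [(np.int64(352), 16), (np.int64(385), 26), (np.int64(386), 30), (np.int64(407), 13), (np.int64(408), 18)]
216 [(np.int64(383), 21), (np.int64(384), 34), (np.int64(385), 17), (np.int64(407), 21), (np.int64(408), 11)]
222 [(np.int64(351), 15), (np.int64(387), 16), (np.int64(388), 18), (np.int64(406), 15), (np.int64(407), 18)]
228 [(np.int64(351), 16), (np.int64(386), 29), (np.int64(387), 18), (np.int64(405), -16), (np.int64(406), -26)]
234 [(np.int64(384), 21), (np.int64(385), 32), (np.int64(386), 14), (np.int64(401), -13), (np.int64(404), -1
[... 1655 characters left out ...]
 144]
L 173 rows 200..218 [136 143 143 130 112 110 117 124 120 112 101  88  85  96 117 131 134 140 146]
leaf 178 rows 200..218 [127 141 146 146 148 153 159 154 140 121 101  90  87  94 101 107 120 137 145]
leaf 181 rows 200..218 [113 134 141 144 154 166 171 162 144 124 103  82  67  59  63  80 109 134 143]
leaf 183 rows 200..218 [ 89 106 123 141 162 176 182 170 151 127 105  85  64  59  64  84 115 138 143]
R 190 rows 200..218 [ 98  96  95 107 132 149 150 136 116  95  88 101 125 135 136 139 140 144 144]
R 193 rows 200..218 [ 74  73  83 112 141 153 150 134 115  94  85 102 125 137 139 143 143 144 143]
R 195 rows 200..218 [ 58  66  87 114 132 142 139 126 111  93  86 103 124 136 139 141 144 145 146]
```

Run:
```python
from pj import *
s=env.get_state();q=s["orientation"];yaw=2*np.arctan2(q[2],q[1])
lb=draw("w12","o12",s["tcp_pos"],yaw,(320,120,450,340),3.5);print(lb)
draw("s12","o12s",s["tcp_pos"],yaw,(155,185,225,245),9)
```

```text
[ 0.5351 -0.2123  0.0666]
```

View pics/o12.png

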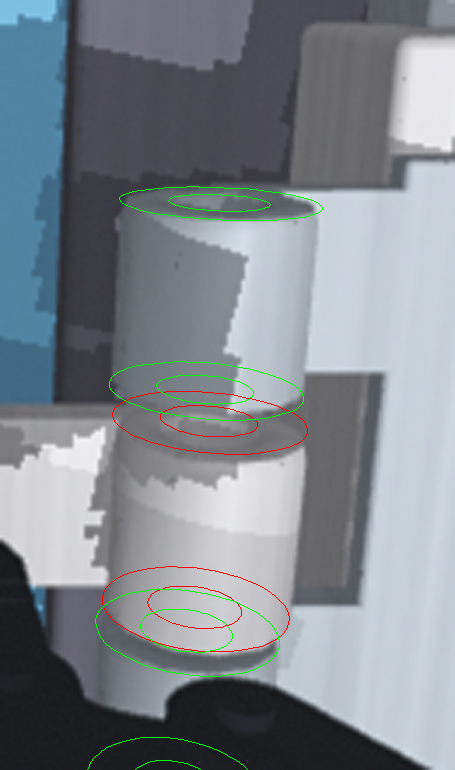

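View pics/o12s.png

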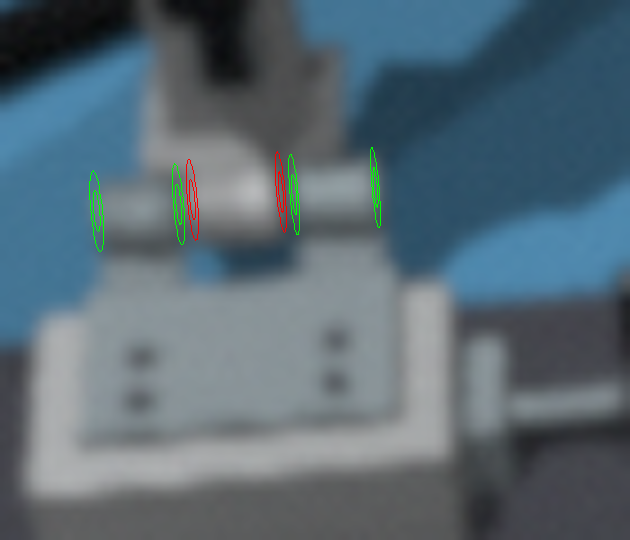

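Three checks agree that the leaf is slightly high and far: kinematics says z is +1.6 mm, the scene highlight offset is consistent with that, and the wrist edges say x is about +1 mm. I'll apply a small correction.

step_arm --series '[[[-0.04,0,-0.07],0,240],[[-0.08,0,-0.15],0,240],[[-0.08,0,-0.15],0,240],[[-0.08,0,-0.15],0,240]]'

```text
clock: 14.2
tcp_pos: [0.4902, -0.2214, 0.0807]
orientation: [-0.004, 0.632, 0.775, -0.001]
wrist_force: [-0.1, -0.5, -1.8]
finger_gap: 0.0093
```

```bash
cat > chk.py <<'E'
from pj import *
import sys
n=sys.argv[1]
np.set_printoptions(precision=4,suppress=True,linewidth=180)
d=snap("wrist","w"+n);s2=snap("scene","s"+n)
s=env.get_state();q=s["orientation"];yaw=2*np.arctan2(q[2],q[1]);print(s["clock"],s["tcp_pos"],yaw,q,s["wrist_force"],abs(s["qvel"]).max())
lb=draw("w"+n,"o"+n,s["tcp_pos"],yaw,(320,120,450,340),3.5);e=lb-[.5348,-.2127,.065];print("kin err jig frame mm",1e3*np.r_[R2(.2).T@e[:2],e[2]])
g=cv2.cvtColor(d["f"],cv2.COLOR_RGB2GRAY).astype(float);gb=cv2.GaussianBlur(g,(3,3),0)
def edge(v,lo,hi,sg):
    x=np.maximum(sg*np.diff(gb[v,lo:hi]),0);k=x.argmax();w=slice(max(k-2,0),k+3);return lo+.5+(x[w]*np.arange(len(x))[w]).sum()/x[w].sum()
vj=np.arange(188,222,3);ej=[edge(v,402,415,1) for v in vj];pj=np.polyfit(vj,ej,1)
vl=np.arange(252,290,3);el=[edge(v,396,411,-1) for v in vl];pl=np.polyfit(vl,el,1)
print("right edge jig->",np.polyval(pj,[236,252,288]),"leaf",np.polyval(pl,[236,252,288]),"res",np.std(np.polyval(pj,vj)-ej),np.std(np.polyval(pl,vl)-el))
g=cv2.GaussianBlur(cv2.cvtColor(s2["f"],cv2.COLOR_RGB2GRAY).astype(float),(3,1),0)
def pk(c):
    r=g[202:211,c];k=r[1:-1].argmax()+1;a,b,cc=r[k-1:k+2];return 202+k+.5*(a-cc)/(a-2*b+cc)
J=[167,168,169,170,171,172,190,191,192,193,194,195];P=np.polyfit(J,[pk(c) for c in J],1)
print("scene highlight leaf-jig px",np.array([pk(c)-np.polyval(P,c) for c in (179,180,181,182,183)]))
E
python3 chk.py 13
python3 - <<'E'
import cv2
im=cv2.imread("pics/w13.png");cv2.imwrite("pics/c13.png",cv2.resize(im[160:320,325:425],None,fx=4.5,fy=4.5,interpolation=cv2.INTER_CUBIC)[:600])
E
```

```text
14.3 [ 0.4902 -0.2214  0.0807] 1.7726389096341064 [-0.004   0.6323  0.7747 -0.0007] [ 0.8563 -0.1197 -1.8181] 0.0021053536043055916
kin err jig frame mm [-0.4006  0.4418  0.1816]
right edge jig-> [410.177  409.0231 406.4267] leaf [408.3587 406.7258 403.0516] res 0.1425740343508658 0.06773353314172781
scene highlight leaf-jig px [-0.4364 -0.3774 -0.3618 -0.3635 -0.2982]
```

View pics/c13.png

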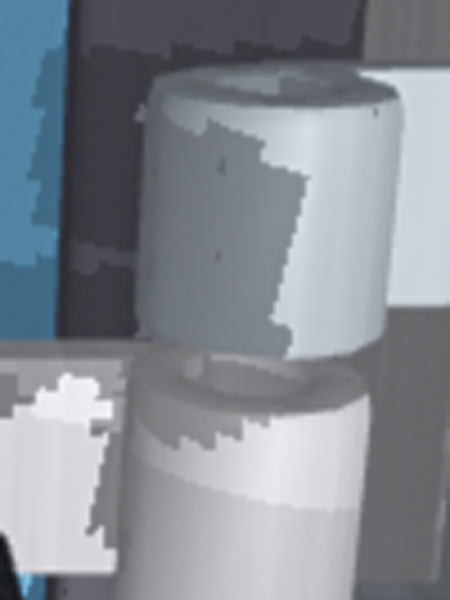

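```bash
cat > fit.py <<'E'
from pj import *
import sys
np.set_printoptions(precision=2,suppress=True,linewidth=180)
def run(n):
    d=ld("w"+n);s2=ld("s"+n)
    g=cv2.cvtColor(d["f"],cv2.COLOR_RGB2GRAY).astype(float);gb=cv2.GaussianBlur(g,(3,3),0)
    def edge(v,lo,hi,sg):
        x=np.maximum(sg*np.diff(gb[v,lo:hi]),0);k=x.argmax();w=slice(max(k-2,0),k+3);return lo+.5+(x[w]*np.arange(len(x))[w]).sum()/x[w].sum()
    vj=np.arange(188,224,3);ej=np.array([edge(v,402,416,1) for v in vj]);el0=np.array([edge(v,346,362,1) for v in vj])
    vl=np.arange(255,290,3);el=np.array([edge(v,396,411,-1) for v in vl])
    print(n,"jigR",ej);print("jigL",el0);print("leafR",el)
    pj_=np.polyfit(vj,ej,1);print("R diff at 250:",np.polyval(np.polyfit(vl,el,1),250)-np.polyval(pj_,250),"jigL at 250",np.polyval(np.polyfit(vj,el0,1),250))
    g=cv2.GaussianBlur(cv2.cvtColor(s2["f"],cv2.COLOR_RGB2GRAY).astype(float),(3,1),0)
    def pk(c):
        r=g[202:211,c];k=r[1:-1].argmax()+1;a,b,cc=r[k-1:k+2];return 202+k+.5*(a-cc)/(a-2*b+cc)
    J=[167,168,169,170,171,172,190,191,192,193,194,195];P=np.polyfit(J,[pk(c) for c in J],1)
    print("scene",np.array([pk(c)-np.polyval(P,c) for c in (179,180,181,182,183)]), [pk(c) for c in (169,181,193)])
for n in sys.argv[1:]: run(n)
E
python3 fit.py 12 13
```

```text
12 jigR [410.37 410.03 409.72 409.44 409.19 408.83 408.6  408.4  408.05 407.75 407.51 407.33]
jigL [353.68 353.54 353.4  353.02 352.91 352.86 352.7  352.59 352.46 352.54 351.91 351.83]
leafR [406.44 406.19 405.73 405.52 405.23 404.78 404.49 404.26 404.01 403.59 403.35 403.13]
R diff at 250: 2.3661024091160243 jigL at 250 350.4009603028695
scene [-0.62 -0.6  -0.56 -0.5  -0.38] [np.float64(207.52631578947367), np.float64(205.86363636363637), np.float64(205.30701754385964)]
13 jigR [414.05 413.7  413.57 413.41 413.07 412.77 412.51 412.36 411.91 411.62 411.4  411.04]
jigL [356.77 356.65 356.48 356.33 356.29 355.98 355.83 355.7  355.55 355.45 354.95 354.89]
leafR [406.45 406.22 405.71 405.52 405.25 404.77 404.56 404.26 404.04 403.58 403.35 403.13]
R diff at 250: -1.57612751143472 jigL at 250 353.30819385966663
scene [-0.44 -0.38 -0.36 -0.36 -0.3 ] [np.float64(207.54444444444445), np.float64(206.03846153846155), np.float64(205.28333333333333)]
```

step_arm --series '[[[0.03,0,0.04],0,240],[[0.03,0,0.04],0,240],[[0.03,0,0.04],0,240],[[0.03,0,0.04],0,240],[[0.03,0,0.04],0,240]]'

```text
clock: 14.92
tcp_pos: [0.4906, -0.2214, 0.0811]
orientation: [-0.004, 0.632, 0.775, -0.001]
wrist_force: [-0.1, 0.0, -1.3]
finger_gap: 0.0094
```

```bash
python3 chk.py 14; python3 fit.py 14
python3 - <<'E'
from h import *
# slip check: leaf outline in w8 (on bench) vs w14
a=[cv2.cvtColor(ld(n)["f"],cv2.COLOR_RGB2GRAY) for n in ("w8","w14")]
for box in ((200,195,240,230),(395,250,412,300),(345,235,412,262),(255,340,300,392)):
    x0,y0,x1,y1=box;t=[cv2.Sobel(cv2.GaussianBlur(i,(3,3),0).astype(np.float32),-1,1,0)[y0:y1,x0:x1] for i in a]
    u=[cv2.Sobel(cv2.GaussianBlur(i,(3,3),0).astype(np.float32),-1,0,1)[y0:y1,x0:x1] for i in a]
    print(box,cv2.phaseCorrelate(t[0],t[1]),cv2.phaseCorrelate(u[0],u[1]))
snap("top","top14")
im=cv2.imread("pics/top14.png");cv2.imwrite("pics/c14t.png",im)
im=cv2.imread("pics/w14.png");cv2.imwrite("pics/c14.png",im)
E
```

```text
15.025 [ 0.4905 -0.2214  0.0811] 1.7726177598486177 [-0.004   0.6323  0.7747 -0.0007] [ 0.2878  0.2623 -1.5769] 0.0014291882956423685
kin err jig frame mm [-0.0994  0.3754  0.5773]
right edge jig-> [408.6473 407.2088 403.9722] leaf [408.3899 406.7533 403.0709] res 0.08263030486837561 0.06347817573682461
scene highlight leaf-jig px [ 0.0009 -0.0034  0.0339  0.08    0.1478]
14 jigR [413.03 412.74 412.44 412.35 411.91 411.61 411.4  411.06 410.75 410.5  410.35 409.91]
jigL [355.8  355.71 355.54 355.36 355.41 355.04 354.85 354.78 354.62 354.55 354.41 354.01]
leafR [406.48 406.24 405.75 405.55 405.27 404.81 404.54 404.28 404.07 403.61 403.38 403.14]
R diff at 250: -0.28574696756334106 jigL at 250 352.67362837234685
scene [ 0.   -0.    0.03  0.08  0.15] [np.float64(207.66071428571428), np.float64(205.95454545454547), np.float64(205.265625)]
(200, 195, 240, 230) ((0.4173428804471797, -0.20875992188835824), 0.6089840597576566) ((-0.03368413671593373, -0.16874310309779617), 0.9458388298749923)
(395, 250, 412, 300) ((-0.35264510308064345, -0.46780489351223054), 0.5658103431595697) ((-0.26374208358346607, -0.06214005929959754), 0.6552048701710171)
(345, 235, 412, 262) ((0.5855271326848523, 0.30864745072490685), 0.36049011067598447) ((0.5802894428888763, 1.8939350872773915), 0.07755911448364886)
(255, 340, 300, 392) ((0.2667288433319328, 0.3260256282627765), 0.6250693387945984) ((0.3998180829008824, 0.10301125649093734), 0.44425003185193723)
```

View pics/c14.png

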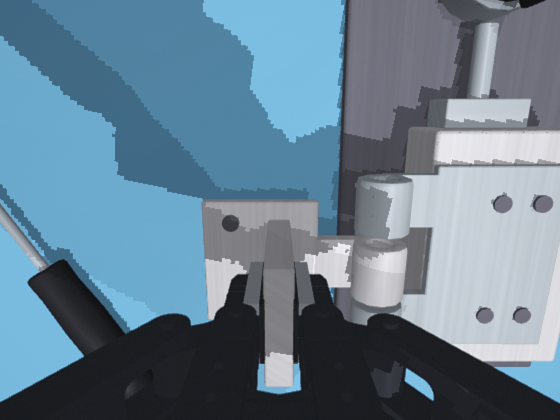

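View pics/s14.png

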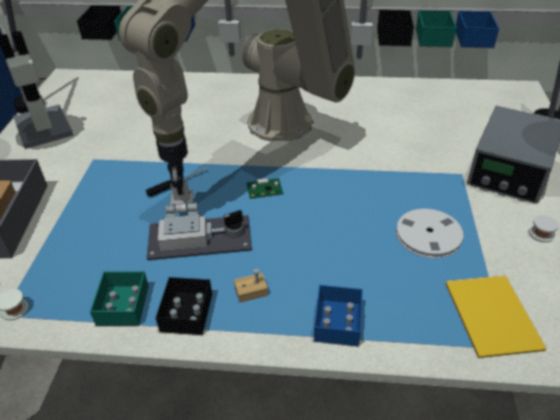

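All checks agree: edges match within 0.3 px, the scene highlight offset is about 0, and the force is just the leaf's weight. I'll hand in.

Run:
```python
from h import *
print(env.hand_in())
```

```text
the job is handed in; nothing more can be done
None
```

I turned the clamp knob, then brought the loose leaf's knuckle between the jig's two knuckles. I handed the job in at about 15 s, with the gripper still holding the leaf there.

- **Knob:** I turned it clockwise until the moment on the wrist rose to 1.6 N·m at the stop. After I let go, the camera showed the bar about 1.17 rad from its start, so it stayed past the detent.
- **Alignment by the arm's pose:** the leaf's hole is about −0.1 mm (x), +0.4 mm (along the hinge axis) and +0.6 mm (z) from the jig bore.
- **Alignment by the cameras:** the knuckle edges line up within about 0.3 px in the wrist view. The highlights line up within about 0.15 px in the scene view.
- **Grip and contact:** images before the lift and at the end show no clear slip of the leaf. The wrist force was about 1.6 N, roughly the leaf's own weight, so it is not pressing on the jig. Joint speeds were near zero.
- **Checks that disagreed:** just before the last correction, the knuckle widths in the wrist view suggested the leaf was about 1.4 mm low. The arm's height reading said it was within 0.2 mm. I raised it by 0.4 mm, after which the views agreed.
- **Bystanders:** they look unmoved in the last picture; I did not measure their positions.

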